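# Eject the charged battery pack from a packed gang charger

## Robot

A 6-joint arm with a two-finger parallel gripper is mounted at the origin on a cart in front of the work surface, level with it; the furniture and walls round the work are solid. World frame = base frame: x ahead of the robot, y to its left, z up, the work surface at z = 0. Lengths are in m, angles in rad, forces in N, time in s.
With the tool pointing down it reaches from about 0.225 to 0.875 m from the base axis. Payload 3.4 kg.
Tool frame: the origin (TCP) lies at the very end of the fingers, on their centre line; the grasp point (between the pads) lies behind it (manip.tcp_to_grasp is the z of the grasp point in the tool frame, in m); z points along the fingers, y is the direction in which the jaws open and shut (so a half turn about z gives the same grasp; the last joint's range is limited). The gripper opens to 85 mm and grips with 20 to 120 N. Pads are 22 mm wide; open, the fingers measure 114 mm over their backs; the gripper's body (76 mm by 85 mm) begins 54 mm behind the grasp point. The pads swing forward as they close: fully open they stand 13 mm farther back than shut.
Start: joints at [1.193, 0.276, 1.505, -0, 1.361, -0.121], TCP at [0.146, 0.556, 0.231] pointing down, gripper open.
Joint ranges: [-2.89, 2.89], [-0.75, 2.08], [0.22, 2.7], [-1.18, 4.32], [0.11, 2.71], [-2.7, 2.7]. Speed limits (rad/s): [2.57, 2.57, 3.14, 3.14, 3.14, 3.14].

## Interface

Orientations are given as a unit quaternion [w, x, y, z].
In Python, from rig import manip, eyes gives the robot as it stands.
- The arm moves only by the tool servo_tool, never from a script. Its argument "increments" is a list of rows, each an object with "slide": the shift along the tool's x, y, z in m, a list of three; "spin": the turn about the tool's z in degrees. A call has 1 to 8 rows; each row shifts and turns the commanded pose from where the row before left it, along the tool's axes as they then stand; what a row does not reach is not made up. A row lasts 1/10 s, in which the tool goes at most 50 mm and 8.59 degrees, less where a joint would pass 70% of its speed; a pose out of reach is approached as far as the arm can. A call is refused whole if a number of a shift passes 0.05 or a number of a turn 8.59, either way. A call with a gripper value outside its range is refused whole. "hand" is the opening, from 0 (shut) to 1 (fully open), set as the call begins (left out, the last holds). The fingers move at their own pace and stop on an object; "newtons" is the grip in N (left out, the last holds). Time passes only in rows, so rows that do not move let the fingers close. It gives the time, the measured TCP pose, the force and the opening at its end, in the units of the state.
- manip.get_state(): the state, without advancing time (a new reading comes with each control period).
- eyes.get_image(name): name is "side" or "top" or "wrist"; returns the picture (384x512x3 uint8, blue, green, red); there is no depth.
- eyes.calibration(name): a dict with "fx", "fy", "cx", "cy" (pixels), "rvec" (rotation vector, rad) and "tvec" (3), from world to camera coordinates, as OpenCV has them; the wrist camera has in their place "hand_eye" (4x4, takes a point from camera to tool coordinates, whose origin is the TCP and whose axes are the flange's). Camera axes: x right, y down, z forward; pixel columns grow to the right and rows downward; lengths in m; the calibration is good to about 2 mm. A picture is of the moment at which its call begins: read the wrist's pose just before it. calibration takes no time and is no camera call.
- manip.sign_off(): hands the job in, once; it reports no verdict.
The state is a dict: "clock": time; "qpos": joint angles; "qd": joint speeds; "effort": joint torques, N m; "position": TCP position; "ee_rot": TCP orientation; "contact_force": force on the tool from outside, world axes, zero at the start; "moment": the same for the moment, N m; "width": finger opening in m.
Only numpy, scipy, OpenCV 4.12 (cv2) and the standard library are available. Lean on these libraries where they do the work, as an engineer would, in place of code of your own. Each camera call takes 0.05 s, during which the arm holds its last target.

## Task

Take the charged battery pack (the one with the green lamp) out of the charger: the packs stand too tightly to be gripped, so first push down the ejector pedal in front of it until the pack stands well proud of its neighbours and let go, then lift it out and stand it gently upright on the empty half of the steel tray. Leave the other packs seated and do not disturb the timer, tweezers or bottle.

Things in the scene. Friction and masses are not known exactly. Their poses are not given: they have to be found in the camera images.
- charger: fixed light grey charger box, 78 x 165 mm, open on top: two rows of three packs, no partitions, gaps under 1 mm. Origin: centre of underside; x to its back, y along the rows, z up. Rows at x = -16 (front) and +16 mm, columns at y = 51, 0, -51 mm. Seated packs: underside at z = 37, top at 175 mm. End walls 173 mm high; front wall 125 mm, its face at x = -39. Rear pedals are rigid
- charged_pack: the charged pack: a black battery pack, 32 mm thick (its y, front to back in the charger), 50 mm wide (its x, along the row), 138 mm high, about 0.31 kg; the only one with a green lamp (30 x 8 mm bar on its top). In one of the three front-row places. Origin: centre of its underside; z up the pack
- front_b: pack still charging: as the charged pack in size and frame, but with an orange lamp; in the front row. Stays seated
- front_c: pack still charging: as the charged pack in size and frame, but with an orange lamp; in the front row. Stays seated
- rear_a: pack still charging: as the charged pack in size and frame, but with an orange lamp; in the rear row. Stays seated
- rear_b: pack still charging: as the charged pack in size and frame, but with an orange lamp; in the rear row. Stays seated
- rear_c: pack still charging: as the charged pack in size and frame, but with an orange lamp; in the rear row. Stays seated
- pad_a (a point): top centre of the blue pad of the front ejector pedal at charger y = +51 mm. All pads: 30 x 34 mm, 17 mm apart, leaning 0.33 rad (high side away from the charger), 74 mm above the bench at rest. Each pedal lifts the front-row pack straight behind it
- pad_b (a point): top centre of the blue pad of the front ejector pedal at charger y = +0 mm. All pedals turn about a level hinge 32 mm above the bench at charger x = -51 mm; the pad's centre is 70 mm from it, 0.57 rad above level at rest; at the hard stop, 0.67 rad on, it has gone down 45 mm and 10 mm away from the charger
- pad_c (a point): top centre of the blue pad of the front ejector pedal at charger y = -51 mm. All pedals are stiff: 4 to 8 N moves one, and it stays where it is left. One fully down leaves its pack standing 28 mm above its neighbours, straight up
- tray: fixed flat steel tray 280 x 200 mm with a rim 18 mm high, floor 2 mm above the bench. Origin: centre of its underside; x along its length. The half at positive x (towards the charger) is empty, timer and tweezers lie in the half at negative x
- timer: white timer, 58 x 58 x 18 mm, lying on the tray; origin: centre of its underside
- tweezers: steel tweezers, 110 x 10 x 8 mm, lying on the tray; origin: centre of the underside, x along their length
- media_bottle: clear bottle with blue cap, 56 mm wide, 104 mm high, on the bench behind the tray; origin: centre of its underside
Things that resemble listed ones, but are neither listed nor needed, are in the scene too. What is shaped like the front_b but pink, purple or white is not meant.

How it is judged:
By the outcome, as a careful person would: the job done as asked, in the order asked, and still so for the second after the job is handed in, with the robot touching nothing.
It also fails if it takes over 51 s, if anything falls off the work surface, if the arm or the gripper's body presses on something with over 40 N, if the wrist force passes 120 N, or if a joint passes its speed limit or range.

## Working session

There is one attempt and no reset: what is moved stays moved. The work goes in short steps, Python scripts to look and compute and a tool call to move; the robot and the scene stay as the last step left them, time stands still between calls to the robot, and variables do not carry over. Pictures are saved under pics/ and viewed, and the job is handed in when it is done.

Besides the shell and the picture viewer there is one more tool, called after "Request:" in YAML: its name, and indented under it one key for each argument. servo_tool: Moves the arm, as the interface text tells. Its arguments: {"type":"object","properties":{"increments":{"type":"array","items":{"type":"object","properties":{"slide":{"type":"array","items":{"type":"number"}},"spin":{"type":"number"}}}},"hand":{"type":"number"},"newtons":{"type":"number"}},"required":["increments"]}

```bash
ls; mkdir -p pics; python3 - <<'E'
from rig import manip, eyes
import cv2
print(manip.get_state()); print(manip.tcp_to_grasp)
for n in ("side","top","wrist"):
    cv2.imwrite(f"pics/{n}0.png",eyes.get_image(n)); print(n,eyes.calibration(n))
E
```

```text
pics
{'clock': 0.0, 'qpos': array([ 1.19300372e+00,  2.76586276e-01,  1.50610974e+00,  7.34106997e-06,
        1.36070484e+00, -1.20984577e-01]), 'qd': array([-0.0003934 , -0.00121538, -0.00128176, -0.00054575, -0.00073601,
        0.00062413]), 'effort': array([-1.12710251e-03, -4.16773653e+01, -2.45810205e+01, -1.68223214e-04,
        1.06989293e-02,  8.15922316e-07]), 'position': array([0.14584808, 0.55565878, 0.23045401]), 'ee_rot': array([-2.26620786e-04,  1.28052172e-01,  9.91767021e-01, -8.75246041e-04]), 'contact_force': array([ 0.1214617 , -0.27312964,  0.67153194]), 'moment': array([ 0.01792556, -0.01016714, -0.01857368]), 'width': 0.08510354577318398}
-0.0187
side {'fx': 416.3478391318591, 'fy': 416.3478391318591, 'cx': 257.83133474047446, 'cy': 187.59311035231613, 'rvec': array([ 0.16625719,  2.64218247, -1.56234077]), 'tvec': array([ 0.47286563, -0.00869745,  1.3807571 ])}
top {'fx': 378.424416300509, 'fy': 378.424416300509, 'cx': 255.2425546298507, 'cy': 186.6795966752088, 'rvec': array([ 2.19843113, -1.56327158,  0.41945487]), 'tvec': array([-0.08487516,  0.46260668,  1.09986095])}
wrist {'fx': 307.6450493199579, 'fy': 307.6450493199579, 'cx': 254.5437851438291, 'cy': 190.69195130898527, 'hand_eye': array([[ 4.65032659e-04, -9.62009676e-01, -2.73014956e-01,
         6.90516727e-02],
       [ 9.99999448e-01,  1.90184517e-04,  1.03317804e-03,
         7.59472373e-04],
       [-9.42004052e-04, -2.73015286e-01,  9.62009234e-01,
        -1.43152207e-01],
       [ 0.00000000e+00,  0.00000000e+00,  0.00000000e+00,
         1.00000000e+00]])}
```

View pics/side0.png

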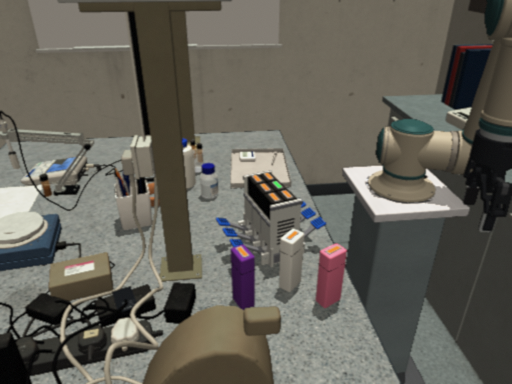

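View pics/top0.png

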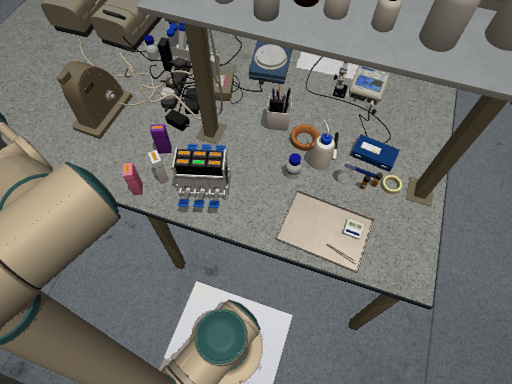

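View pics/wrist0.png

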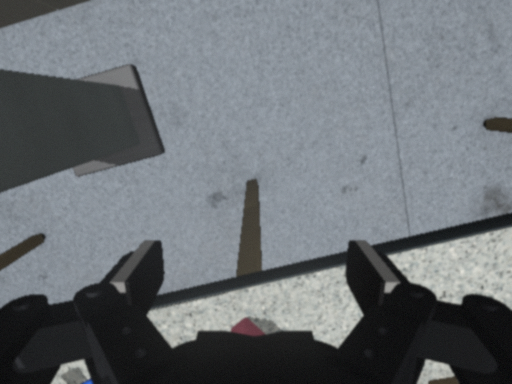

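```bash
python3 - <<'E'
import cv2
a=cv2.imread("pics/top0.png")
cv2.imwrite("pics/top0c.png",cv2.resize(a[130:220,150:260],None,fx=7,fy=6.6,interpolation=cv2.INTER_CUBIC))
cv2.imwrite("pics/top0d.png",cv2.resize(a[180:280,265:390],None,fx=6,fy=6,interpolation=cv2.INTER_CUBIC))
a=cv2.imread("pics/side0.png")
cv2.imwrite("pics/side0c.png",cv2.resize(a[160:270,210:335],None,fx=6,fy=5.4,interpolation=cv2.INTER_CUBIC))
E
```

```text
(no output)
```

View pics/top0c.png

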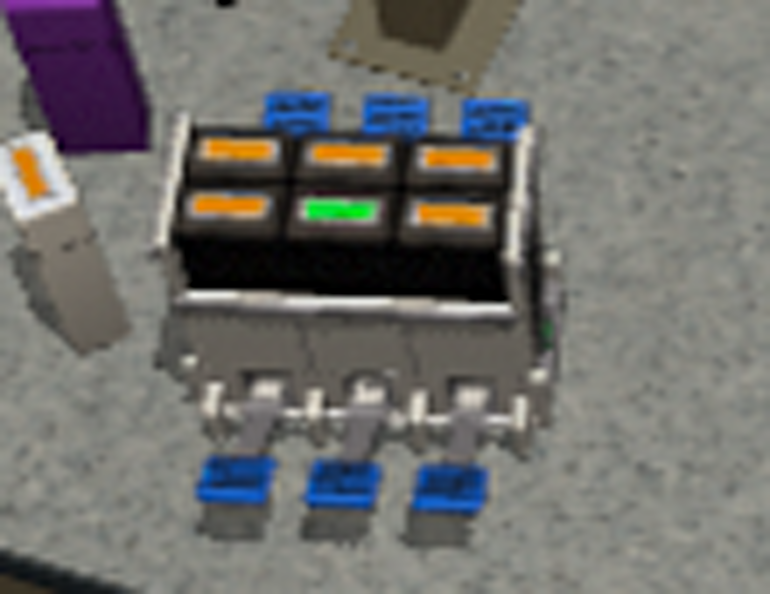

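View pics/top0d.png

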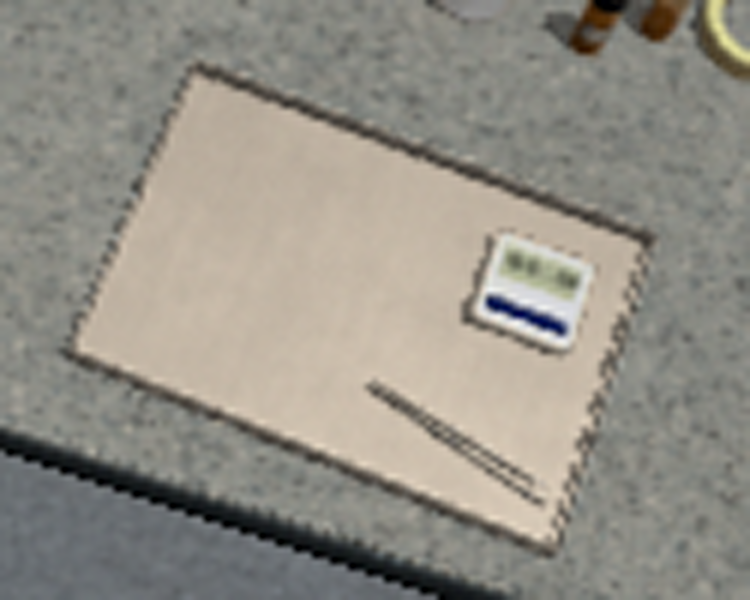

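View pics/side0c.png

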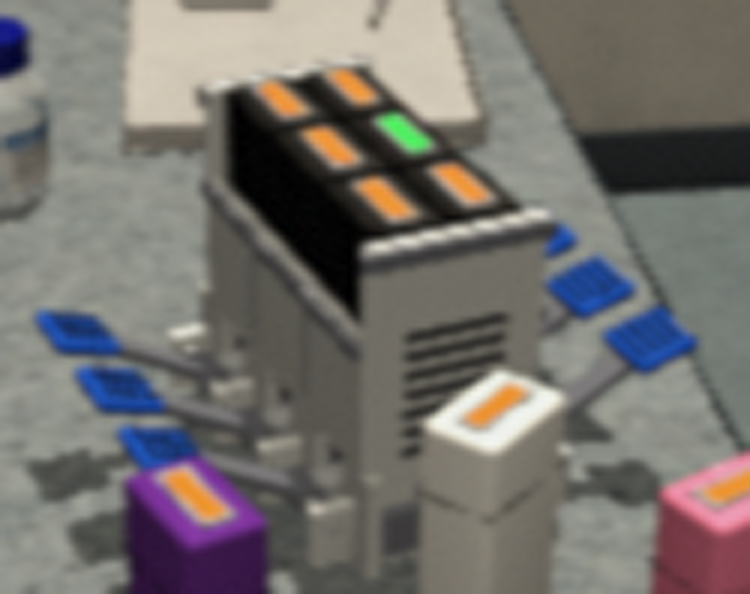

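```bash
cat > h.py <<'E'
import numpy as np, cv2
from rig import manip, eyes
from scipy.spatial.transform import Rotation as R
def proj(n,P):
    c=eyes.calibration(n);K=np.array([[c['fx'],0,c['cx']],[0,c['fy'],c['cy']],[0,0,1]])
    return cv2.projectPoints(np.float64(P).reshape(-1,1,3),np.float64(c['rvec']),np.float64(c['tvec']),K,None)[0].reshape(-1,2)
def back(n,uv,z):
    c=eyes.calibration(n);Rm=cv2.Rodrigues(np.float64(c['rvec']))[0];C=-Rm.T@c['tvec']
    d=Rm.T@np.array([(uv[0]-c['cx'])/c['fx'],(uv[1]-c['cy'])/c['fy'],1]);return C+d*(z-C[2])/d[2]
E
python3 - <<'E'
from h import *
from scipy.optimize import least_squares
def lamps(n,roi):
    a=cv2.imread(f"pics/{n}0.png");x0,y0,x1,y1=roi
    h=cv2.cvtColor(a,cv2.COLOR_BGR2HSV)
    out=[]
    for lo,hi,l in (((5,150,120),(22,255,255),'o'),((45,120,100),(75,255,255),'g')):
        m=cv2.inRange(h,lo,hi);mm=np.zeros_like(m);mm[y0:y1,x0:x1]=m[y0:y1,x0:x1]
        k,_,st,ce=cv2.connectedComponentsWithStats(mm)
        for i in range(1,k):
            if st[i,4]>8: out.append((l,ce[i].round(2),st[i,4],back(n,ce[i],.175).round(4)))
    return out
T=lamps('top',(170,140,235,175));S=lamps('side',(240,165,302,205))
for t in T: print('T',t)
for t in S: print('S',t)
def w(p,L):
    c,s=np.cos(p[2]),np.sin(p[2]);L=np.array(L);return np.c_[p[0]+c*L[:,0]-s*L[:,1],p[1]+s*L[:,0]+c*L[:,1],L[:,2]]
L=[(x,y,.175) for x in(-.016,.016) for y in(.051,0,-.051)]
def fit(use):
    def f(p):
        r=[]
        for n,O in (('top',T),('side',S)):
            if n not in use: continue
            q=proj(n,w(p,L))
            for o in O: r.append(q[np.argmin(((q-o[1])**2).sum(1))]-o[1])
        return np.concatenate(r)
    x0=[*np.mean([t[3][:2] for t in T],0),0.0]
    s=min((least_squares(f,[*x0[:2],y]) for y in(-.5,-.2,.0,.2)),key=lambda s:s.cost);return s.x,s.cost,s.fun.round(1)
for u in(['top'],['side'],['top','side']): 
    p=fit(u);print(u,p)
    print(w(p[0],[(-.016,0,.175),(-.051-.07*np.cos(.57),0,.074)]))
A=(265,180)
for nm,uv in (('c',(195,66)),('c',(652,240)),('c',(553,551)),('c',(68,354)),('timer',(535,292)),('tw1',(370,385)),('tw2',(540,502))):
    print(nm,back('top',(uv[0]/6+265-.4,uv[1]/6+180-.4),.018 if nm=='c' else .01).round(3))
print('bottle',back('top',(295,158),.104))
E
```

```text
T ('o', array([183.11, 152.26]), np.int32(19), array([0.4798, 0.3235, 0.175 ]))
T ('o', array([199.48, 152.67]), np.int32(21), array([0.4959, 0.2732, 0.175 ]))
T ('o', array([215. , 153.5]), np.int32(18), array([0.5094, 0.2248, 0.175 ]))
T ('o', array([182.26, 160.47]), np.int32(19), array([0.45 , 0.313, 0.175]))
T ('o', array([213.72, 162.08]), np.int32(25), array([0.4775, 0.2162, 0.175 ]))
T ('g', array([197.55, 161.23]), np.int32(22), array([0.4635, 0.266 , 0.175 ]))
S ('o', array([268.38, 175.31]), np.int32(13), array([0.4779, 0.2153, 0.175 ]))
S ('o', array([256.35, 177.88]), np.int32(17), array([0.5099, 0.2256, 0.175 ]))
S ('o', array([264.5 , 186.28]), np.int32(18), array([0.4959, 0.2716, 0.175 ]))
S ('o', array([286.28, 193.22]), np.int32(18), array([0.4501, 0.3114, 0.175 ]))
S ('o', array([273.7, 196.3]), np.int32(20), array([0.4816, 0.322 , 0.175 ]))
S ('g', array([276.74, 184.  ]), np.int32(23), array([0.4646, 0.2637, 0.175 ]))
['top'] (array([0.47934229, 0.26943627, 0.28151091]), np.float64(0.26985194731310796), array([ 0.3, -0.1, -0.3,  0.2, -0.1,  0.1, -0.3, -0. ,  0.1,
[... 209 characters left out ...]
1, -0.4,  0.3,  0.2, -0.1,  0.3,  0.1, -0.1,  0. ,
        0. ]))
[[0.46463843 0.26380261 0.175     ]
 [0.37431344 0.23801853 0.074     ]]
['top', 'side'] (array([0.47986922, 0.26906913, 0.27904776]), np.float64(0.7666380991639438), array([ 0.5, -0.2, -0.2,  0.1,  0.1,  0.1, -0.1, -0.2,  0.3, -0.2,  0.5,
       -0.1, -0.2,  0.1,  0.2, -0.2,  0.4,  0.4,  0. ,  0.5,  0.2,  0.1,
        0.1,  0.2]))
[[0.46448813 0.26466209 0.175     ]
 [0.37418857 0.23878913 0.074     ]]
c [ 0.554 -0.054  0.018]
c [ 0.532 -0.329  0.018]
c [ 0.336 -0.312  0.018]
c [ 0.358 -0.038  0.018]
timer [ 0.482 -0.274  0.01 ]
tw1 [ 0.398 -0.2    0.01 ]
tw2 [ 0.363 -0.302  0.01 ]
bottle [ 0.62617759 -0.01705845  0.104     ]
```

The green lamp is at top-image pixel (197.5, 161) and side-image pixel (277, 184). It is the middle pack of the row nearest the robot, so pad_b at top-image pixel (199, 203) is the pedal. The pink, purple and white lookalikes stand apart from the charger and aren't meant. The enlarged crops confirm this. I'll turn the jaw along charger x and shut the hand.

Request:
servo_tool:
  increments:
    - {"spin": 8.5}
    - {"spin": 8.5}
    - {"spin": 8.5}
    - {"spin": 8.5}
    - {"spin": 8.5}
    - {"spin": 8.5}
    - {"spin": 8.3}
    - {}
  hand: 0

```text
$.increments[0]: bad value
```

```bash
cat >> h.py <<'E'
CH=np.array([.4799,.2691]);YAW=.279
def cw(x,y,z): 
    c,s=np.cos(YAW),np.sin(YAW);return np.array([CH[0]+c*x-s*y,CH[1]+s*x+c*y,z])
def rot(s): q=s['ee_rot'];return R.from_quat([q[1],q[2],q[3],q[0]])
def go(P):
    s=manip.get_state();r=rot(s);m=r.as_matrix()
    print('t',round(s['clock'],2),'pos',s['position'].round(4),'xang',np.degrees(np.arctan2(m[1,0],m[0,0])).round(2),'F',s['contact_force'].round(1),'w',round(s['width'],4),'z',m[:,2].round(3))
    d=r.inv().apply(np.array(P)-s['position']);print('tool delta mm',(d*1000).round(1),'n50',(abs(d).max()/.05).round(1))
E
python3 - <<'E'
from h import *
go(cw(-.108,0,.13))
E
```

```text
t 0.15 pos [0.1459 0.5558 0.2306] xang 165.29 F [-1.3 -0.  -0.6] w 0.0853 z [-0.001 -0.001 -1.   ]
tool delta mm [-303.  -247.4  100.9] n50 6.1
```

Rows need both keys.

Request:
servo_tool:
  increments:
    - {"slide": [0,0,0],"spin": 8.5}
    - {"slide": [0,0,0],"spin": 8.5}
    - {"slide": [0,0,0],"spin": 8.5}
    - {"slide": [0,0,0],"spin": 8.5}
    - {"slide": [0,0,0],"spin": 8.5}
    - {"slide": [0,0,0],"spin": 8.5}
    - {"slide": [0,0,0],"spin": 8.3}
    - {"slide": [0,0,0],"spin": 0}
  hand: 0

```text
clock: 0.95
position: [0.146, 0.556, 0.231]
ee_rot: [0.0, 0.602, 0.799, -0.0]
contact_force: [0.5, 0.4, 0.1]
width: 0.0
```

```bash
python3 - <<'E'
from h import *
go(cw(-.108,0,.13))
E
```

```text
t 0.95 pos [0.146 0.556 0.231] xang 106.0 F [0.5 0.4 0.1] w 0.0 z [-0.    -0.001 -1.   ]
tool delta mm [-367.7  133.9  101.1] n50 7.4
```

Request:
servo_tool:
  increments:
    - {"slide": [-0.046,0.0167,0],"spin": 0}
    - {"slide": [-0.046,0.0167,0],"spin": 0}
    - {"slide": [-0.046,0.0167,0],"spin": 0}
    - {"slide": [-0.046,0.0167,0],"spin": 0}
    - {"slide": [-0.046,0.0167,0],"spin": 0}
    - {"slide": [-0.046,0.0167,0],"spin": 0}
    - {"slide": [-0.046,0.0167,0],"spin": 0}
    - {"slide": [-0.046,0.0167,0],"spin": 0}

```text
clock: 1.75
position: [0.3766, 0.2375, 0.2315]
ee_rot: [0.0, 0.6, 0.8, 0.0]
contact_force: [0.8, 0.6, -0.9]
width: 0.0
```

Request:
servo_tool:
  increments:
    - {"slide": [0,0,0.03],"spin": 0}
    - {"slide": [0,0,0.03],"spin": 0}
    - {"slide": [0,0,0.03],"spin": 0}
    - {"slide": [0,0,0],"spin": 0}

```text
clock: 2.15
position: [0.3729, 0.2375, 0.1381]
ee_rot: [-0.002, 0.601, 0.799, -0.004]
contact_force: [-0.2, -0.7, 0.1]
width: 0.0002
```

```bash
python3 - <<'E'
from h import *
go(cw(-.108,0,.09))
s=manip.get_state();r=rot(s)
a=eyes.get_image("wrist");he=eyes.calibration("wrist")
H=he['hand_eye'];K=np.array([[he['fx'],0,he['cx']],[0,he['fy'],he['cy']],[0,0,1]])
def wp(P):
    t=r.inv().apply(np.atleast_2d(P)-s['position']);c=(t-H[:3,3])@H[:3,:3];return (c[:,:2]/c[:,2:]*[he['fx'],he['fy']]+[he['cx'],he['cy']])
for y in(.051,0,-.051):
    for P,col in((cw(-.11,y,.074),(0,0,255)),(cw(-.016,y,.175),(255,0,255))):
        u=wp(P)[0];print(u.round());
        if abs(u).max()<2000: cv2.drawMarker(a,tuple(int(v) for v in u),col,0,12,1)
cv2.imwrite("pics/wrist1.png",a);b=eyes.get_image("side")
cv2.imwrite("pics/side1.png",cv2.resize(b[120:290,190:400],None,fx=3.5,fy=3.5,interpolation=2))
E
```

```text
t 2.15 pos [0.3729 0.2375 0.1381] xang 106.1 F [-0.2 -0.7  0.1] w 0.0002 z [-0.008 -0.003 -1.   ]
tool delta mm [ 0.9  4.  48.1] n50 1.0
[257. 132.]
[529. 158.]
[257. 205.]
[496. 288.]
[256. 269.]
[471. 390.]
```

View pics/wrist1.png

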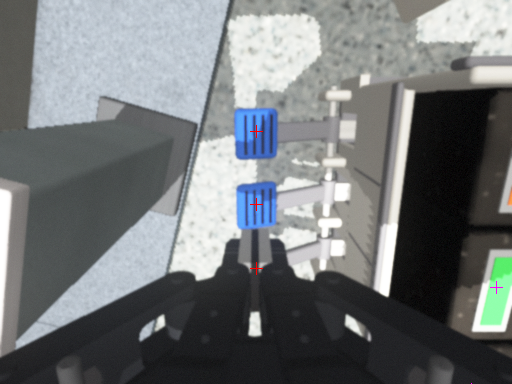

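View pics/side1.png

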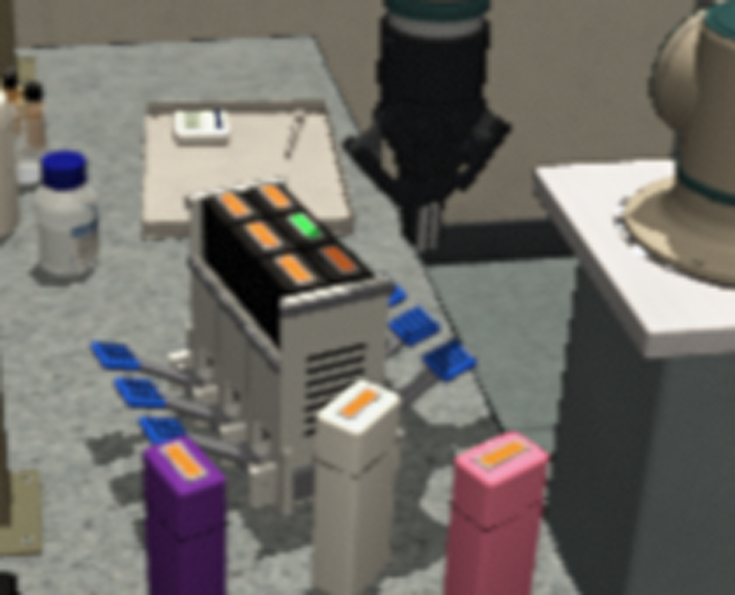

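The predicted markers land on pad_b (256, 205) and the green lamp (496, 288), so the charger pose holds. I'll let the arm settle and go lower.

Request:
servo_tool:
  increments:
    - {"slide": [0,0,0.03],"spin": 0}
    - {"slide": [0,0,0.017],"spin": 0}
    - {"slide": [0,0,0],"spin": 0}
    - {"slide": [0,0,0],"spin": 0}

```text
clock: 2.65
position: [0.377, 0.2399, 0.0958]
ee_rot: [0.001, 0.601, 0.799, 0.001]
contact_force: [1.1, -0.0, 1.0]
width: 0.0001
```

```bash
python3 - <<'E'
from h import *
go(cw(-.109,0,.08))
E
```

```text
t 2.65 pos [0.377  0.2399 0.0958] xang 106.05 F [ 1.1 -0.   1. ] w 0.0001 z [ 0.003  0.001 -1.   ]
tool delta mm [-0.3 -2.1 15.8] n50 0.3
```

Request:
servo_tool:
  increments:
    - {"slide": [0,-0.002,0.008],"spin": 0}
    - {"slide": [0,0,0.007],"spin": 0}
    - {"slide": [0,-0.001,0.005],"spin": 0}
    - {"slide": [0,-0.002,0.005],"spin": 0}
    - {"slide": [0,-0.002,0.005],"spin": 0}
    - {"slide": [0,0,0],"spin": 0}

```text
clock: 3.25
position: [0.368, 0.237, 0.064]
ee_rot: [-0.001, 0.602, 0.799, -0.001]
contact_force: [-1.5, -0.3, 1.1]
width: -0.0003
```

Request:
servo_tool:
  increments:
    - {"slide": [0,-0.002,0.005],"spin": 0}
    - {"slide": [0,-0.002,0.005],"spin": 0}
    - {"slide": [0,-0.001,0.005],"spin": 0}
    - {"slide": [0,-0.001,0.005],"spin": 0}
    - {"slide": [0,0,0.005],"spin": 0}
    - {"slide": [0,0,0],"spin": 0}

```text
clock: 3.85
position: [0.3619, 0.2352, 0.039]
ee_rot: [-0.001, 0.602, 0.799, -0.001]
contact_force: [-3.0, -1.1, 3.0]
width: -0.0001
```

```bash
python3 - <<'E'
from h import *
go(cw(-.12,0,.029))
b=eyes.get_image("side")
cv2.imwrite("pics/side2.png",cv2.resize(b[120:290,190:400],None,fx=3.5,fy=3.5,interpolation=2))
E
```

```text
t 3.85 pos [0.3619 0.2352 0.039 ] xang 105.98 F [-3.  -1.1  3. ] w -0.0001 z [-0.003 -0.001 -1.   ]
tool delta mm [ 0.1  2.8 10. ] n50 0.2
```

View pics/side2.png

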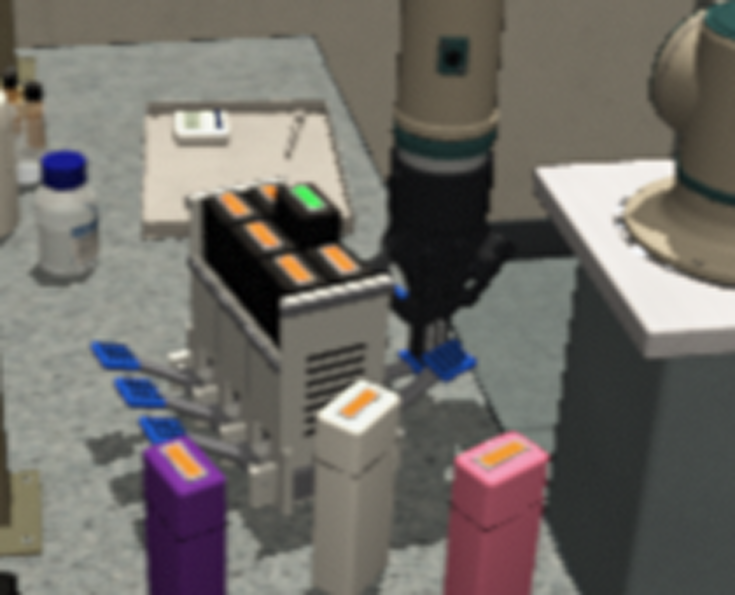

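The green pack at (310, 200) in the crop is rising above its neighbours. I'll push on to the stop.

Request:
servo_tool:
  increments:
    - {"slide": [0,0.001,0.004],"spin": 0}
    - {"slide": [0,0.001,0.004],"spin": 0}
    - {"slide": [0,0,0.001],"spin": 0}
    - {"slide": [0,0,0],"spin": 0}

```text
clock: 4.3
position: [0.3618, 0.2351, 0.0302]
ee_rot: [-0.002, 0.602, 0.798, -0.003]
contact_force: [-7.9, -1.1, 11.6]
width: -0.0001
```

Request:
servo_tool:
  increments:
    - {"slide": [0,0,0.001],"spin": 0}
    - {"slide": [0,0,0.001],"spin": 0}
    - {"slide": [0,0,0],"spin": 0}

```text
clock: 4.6
position: [0.3619, 0.2352, 0.0295]
ee_rot: [-0.002, 0.602, 0.799, -0.003]
contact_force: [-10.8, -3.8, 25.2]
width: 0.0
```

```bash
python3 - <<'E'
from h import *
go(cw(-.12,0,.029))
b=eyes.get_image("side");h=cv2.cvtColor(b,cv2.COLOR_BGR2HSV)
m=cv2.inRange(h,(45,120,100),(75,255,255));m[:165]=0;m[205:]=0;m[:,:240]=0;m[:,310:]=0
y,x=np.nonzero(m);print(len(x),x.mean(),y.mean())
for dz in(.02,.024,.028): print(dz,proj('side',cw(-.016,0,.175+dz)))
E
```

```text
t 4.6 pos [0.3619 0.2352 0.0295] xang 105.98 F [-10.8  -3.8  25.2] w 0.0 z [-0.006 -0.002 -1.   ]
tool delta mm [0.1 2.8 0.5] n50 0.1
21 277.6666666666667 174.04761904761904
0.02 [[277.06264377 176.88827742]]
0.024 [[277.10477907 175.41177445]]
0.028 [[277.14707665 173.92958442]]
```

Pedal at its stop (force jump to 25 N), and the lamp position fits a 28 mm rise. I'll back off and go over the pack with the hand part-open.

Request:
servo_tool:
  increments:
    - {"slide": [0,0,-0.02],"spin": 0}
    - {"slide": [0,0,-0.04],"spin": 0}
    - {"slide": [0,0,-0.05],"spin": 0}
    - {"slide": [0,0,-0.05],"spin": 0}
    - {"slide": [0,0,-0.05],"spin": 0}
    - {"slide": [0,0,-0.03],"spin": 0}
    - {"slide": [0,0,0],"spin": 0}
    - {"slide": [0,0,0],"spin": 0}
  hand: 0.65

```text
clock: 5.45
position: [0.3655, 0.2362, 0.2683]
ee_rot: [0.0, 0.602, 0.799, 0.001]
contact_force: [-0.1, 0.2, -1.5]
width: 0.0556
```

```bash
python3 - <<'E'
from h import *
go(cw(-.016,0,.26))
E
```

```text
t 5.45 pos [0.3655 0.2362 0.2683] xang 105.99 F [-0.1  0.2 -1.5] w 0.0556 z [ 0.001  0.001 -1.   ]
tool delta mm [1.00e-01 1.03e+02 8.40e+00] n50 2.1
```

Request:
servo_tool:
  increments:
    - {"slide": [0,0.035,0],"spin": 0}
    - {"slide": [0,0.035,0],"spin": 0}
    - {"slide": [0,0.033,0],"spin": 0}
    - {"slide": [0,0,0],"spin": 0}
    - {"slide": [0,0,0],"spin": 0}
    - {"slide": [0,0,0],"spin": 0}

```text
clock: 6.05
position: [0.4628, 0.264, 0.2667]
ee_rot: [-0.001, 0.602, 0.799, -0.002]
contact_force: [1.8, -0.5, -0.2]
width: 0.0555
```

```bash
python3 - <<'E'
from h import *
go(cw(-.016,0,.18))
s=manip.get_state();r=rot(s)
a=eyes.get_image("wrist");he=eyes.calibration("wrist")
H=he['hand_eye']
def wp(P):
    t=r.inv().apply(np.atleast_2d(P)-s['position']);c=(t-H[:3,3])@H[:3,:3];return (c[:,:2]/c[:,2:]*[he['fx'],he['fy']]+[he['cx'],he['cy']])
for x,y,z in((-.016,0,.203),(-.016,.051,.175),(.016,.051,.175),(.016,0,.175),(-.032,.025,.203),(0,.025,.203)):
    u=wp(cw(x,y,z))[0];print(u.round(1));cv2.drawMarker(a,tuple(int(v) for v in u),(255,0,255),0,12,1)
cv2.imwrite("pics/wrist3.png",a);b=eyes.get_image("side")
cv2.imwrite("pics/side3.png",cv2.resize(b[120:290,190:400],None,fx=3.5,fy=3.5,interpolation=2))
b=eyes.get_image("top")
cv2.imwrite("pics/top3.png",cv2.resize(b[120:250,150:300],None,fx=4.5,fy=4.5,interpolation=2))
E
```

```text
t 6.05 pos [0.4628 0.264  0.2667] xang 105.99 F [ 1.8 -0.5 -0.2] w 0.0555 z [-0.004 -0.001 -1.   ]
tool delta mm [ 0.2  2.2 86.7] n50 1.7
[256.6 205.7]
[256.6 129.4]
[299.2 129.4]
[296.7 194.6]
[233.4 171.1]
[280.  171.2]
```

View pics/wrist3.png

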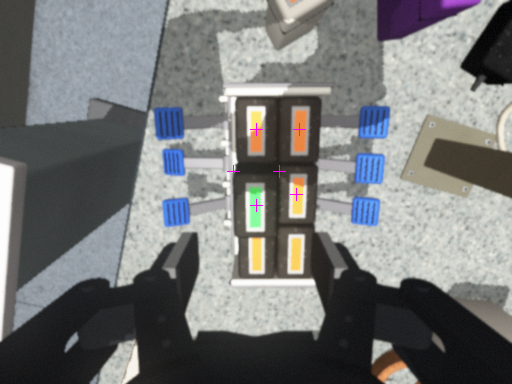

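View pics/side3.png

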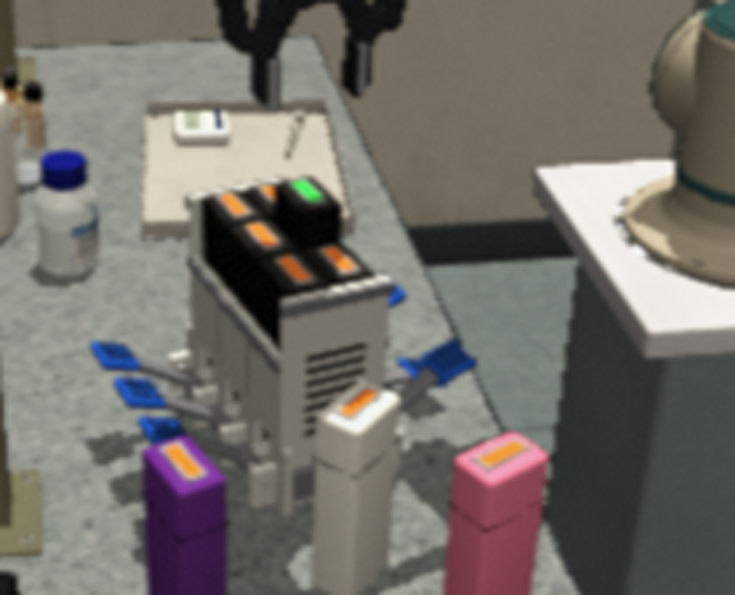

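Request:
servo_tool:
  increments:
    - {"slide": [0,0,0.03],"spin": 0}
    - {"slide": [0,0.001,0.02],"spin": 0}
    - {"slide": [0,0,0.008],"spin": 0}
    - {"slide": [0,0,0],"spin": 0}
    - {"slide": [0,0,0],"spin": 0}

```text
clock: 6.7
position: [0.4656, 0.265, 0.2113]
ee_rot: [0.0, 0.602, 0.799, 0.001]
contact_force: [0.2, 0.1, 0.1]
width: 0.0557
```

```bash
python3 - <<'E'
from h import *
go(cw(-.016,0,.178))
E
```

```text
t 6.7 pos [0.4656 0.265  0.2113] xang 106.0 F [0.2 0.1 0.1] w 0.0557 z [ 0.002  0.001 -1.   ]
tool delta mm [-0.  -1.2 33.3] n50 0.7
```

Request:
servo_tool:
  increments:
    - {"slide": [0,-0.001,0.012],"spin": 0}
    - {"slide": [0,0,0.012],"spin": 0}
    - {"slide": [0,0,0.009],"spin": 0}
    - {"slide": [0,0,0],"spin": 0}
    - {"slide": [0,0,0],"spin": 0}

```text
clock: 7.2
position: [0.4642, 0.2645, 0.1769]
ee_rot: [-0.0, 0.602, 0.799, -0.0]
contact_force: [0.0, 0.3, 1.0]
width: 0.0558
```

```bash
python3 - <<'E'
from h import *
go(cw(-.016,0,.178))
b=eyes.get_image("side")
cv2.imwrite("pics/side4.png",cv2.resize(b[130:260,220:350],None,fx=4.6,fy=4.6,interpolation=2))
E
```

```text
t 7.2 pos [0.4642 0.2645 0.1769] xang 105.99 F [0.  0.3 1. ] w 0.0558 z [-0.001 -0.    -1.   ]
tool delta mm [ 0.1  0.4 -1.1] n50 0.0
```

View pics/side4.png

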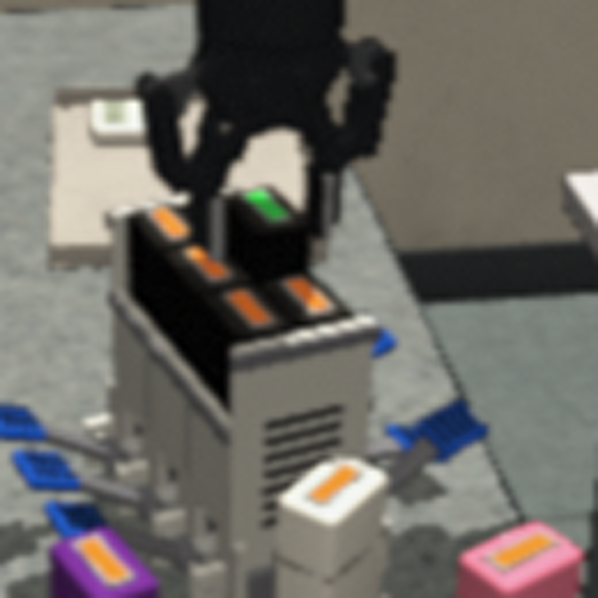

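The fingers straddle the green pack and stay clear of the rear one. I'll grip it.

Request:
servo_tool:
  increments:
    - {"slide": [0,0,-0.001],"spin": 0}
    - {"slide": [0,0,0],"spin": 0}
    - {"slide": [0,0,0],"spin": 0}
    - {"slide": [0,0,0],"spin": 0}
    - {"slide": [0,0,0],"spin": 0}
    - {"slide": [0,0,0],"spin": 0}
  hand: 0
  newtons: 60

```text
clock: 7.85
position: [0.4646, 0.2647, 0.1789]
ee_rot: [0.0, 0.602, 0.799, 0.001]
contact_force: [-0.6, 0.6, 5.7]
width: 0.0306
```

Request:
servo_tool:
  increments:
    - {"slide": [0,0,-0.005],"spin": 0}
    - {"slide": [0,0,-0.008],"spin": 0}
    - {"slide": [0,0,-0.01],"spin": 0}
    - {"slide": [0,0,0],"spin": 0}

```text
clock: 8.25
position: [0.4646, 0.2647, 0.2026]
ee_rot: [0.0, 0.602, 0.799, 0.001]
contact_force: [-0.7, -0.9, -3.9]
width: 0.0306
```

```bash
python3 - <<'E'
from h import *
go(cw(-.016,0,.325))
b=eyes.get_image("side")
cv2.imwrite("pics/side5.png",cv2.resize(b[130:260,220:350],None,fx=4.6,fy=4.6,interpolation=2))
E
```

```text
t 8.25 pos [0.4646 0.2647 0.2026] xang 105.98 F [-0.7 -0.9 -3.9] w 0.0306 z [ 0.001  0.001 -1.   ]
tool delta mm [ 0.000e+00  1.000e-01 -1.224e+02] n50 2.4
```

View pics/side5.png

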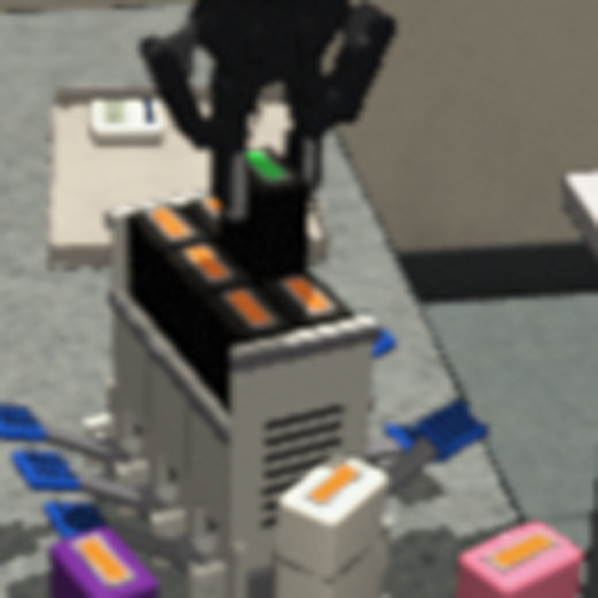

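The pack is rising in the grip and its neighbours stay seated. I'll lift it clear.

Request:
servo_tool:
  increments:
    - {"slide": [0,0,-0.015],"spin": 0}
    - {"slide": [0,0,-0.02],"spin": 0}
    - {"slide": [0,0,-0.025],"spin": 0}
    - {"slide": [0,0,-0.025],"spin": 0}
    - {"slide": [0,0,-0.02],"spin": 0}
    - {"slide": [0,0,-0.015],"spin": 0}
    - {"slide": [0,0,-0.01],"spin": 0}
    - {"slide": [0,0,0],"spin": 0}

```text
clock: 9.1
position: [0.4644, 0.2646, 0.3322]
ee_rot: [0.0, 0.602, 0.799, 0.001]
contact_force: [-0.4, -0.2, -4.3]
width: 0.031
```

```bash
python3 - <<'E'
from h import *
go([.451,-.11,.33])
b=eyes.get_image("side")
cv2.imwrite("pics/side6.png",cv2.resize(b[80:260,200:360],None,fx=3.3,fy=3.3,interpolation=2))
E
```

```text
t 9.1 pos [0.4644 0.2646 0.3322] xang 105.99 F [-0.4 -0.2 -4.3] w 0.031 z [ 0.001  0.001 -1.   ]
tool delta mm [-356.5 -116.     2. ] n50 7.1
```

View pics/side6.png

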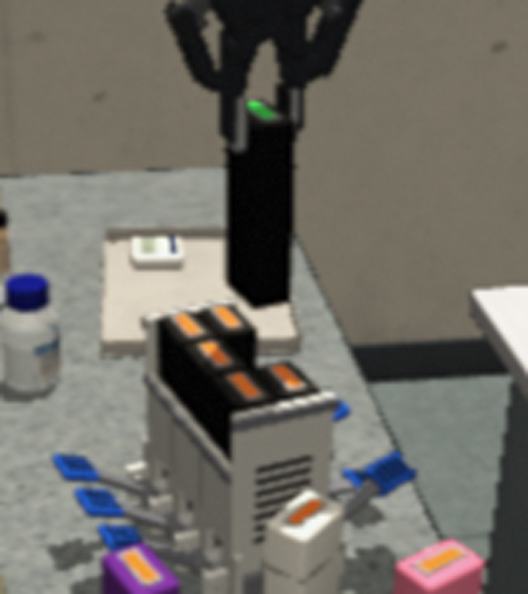

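Pack fully out and held upright. I'll carry it to the tray.

Request:
servo_tool:
  increments:
    - {"slide": [-0.008,-0.003,0],"spin": 0}
    - {"slide": [-0.018,-0.006,0],"spin": 0}
    - {"slide": [-0.026,-0.008,0],"spin": 0}
    - {"slide": [-0.028,-0.009,0],"spin": 0}
    - {"slide": [-0.028,-0.009,0],"spin": 0}
    - {"slide": [-0.028,-0.009,0],"spin": 0}
    - {"slide": [-0.028,-0.009,0],"spin": 0}
    - {"slide": [-0.028,-0.009,0],"spin": 0}

```text
clock: 9.95
position: [0.4563, 0.0612, 0.3301]
ee_rot: [-0.001, 0.602, 0.799, -0.001]
contact_force: [0.4, 1.0, -3.9]
width: 0.0308
```

Request:
servo_tool:
  increments:
    - {"slide": [-0.028,-0.009,0],"spin": 0}
    - {"slide": [-0.028,-0.009,0],"spin": 0}
    - {"slide": [-0.028,-0.009,0],"spin": 0}
    - {"slide": [-0.028,-0.009,0],"spin": 0}
    - {"slide": [-0.025,-0.008,0],"spin": 0}
    - {"slide": [-0.018,-0.006,0],"spin": 0}
    - {"slide": [-0.009,-0.003,0],"spin": 0}
    - {"slide": [0,0,0],"spin": 0}

```text
clock: 10.75
position: [0.4511, -0.1103, 0.3304]
ee_rot: [-0.001, 0.603, 0.798, -0.0]
contact_force: [0.4, 0.8, -3.3]
width: 0.0307
```

Request:
servo_tool:
  increments:
    - {"slide": [0,0,0],"spin": 4}
    - {"slide": [0,0,0],"spin": 6.5}
    - {"slide": [0,0,0],"spin": 6.5}
    - {"slide": [0,0,0],"spin": 3.5}
    - {"slide": [0,0,0],"spin": 0}
    - {"slide": [0,0,0],"spin": 0}

```text
clock: 11.35
position: [0.4516, -0.1085, 0.3311]
ee_rot: [-0.0, 0.734, 0.68, 0.0]
contact_force: [-0.9, 0.3, -2.7]
width: 0.031
```

```bash
python3 - <<'E'
from h import *
go([.451,-.11,.13])
for n in("side","top","wrist"):cv2.imwrite(f"pics/{n}7.png",eyes.get_image(n))
E
```

```text
t 11.35 pos [ 0.4516 -0.1085  0.3311] xang 85.62 F [-0.9  0.3 -2.7] w 0.031 z [-0.     0.001 -1.   ]
tool delta mm [ -1.7  -0.4 201.1] n50 4.0
```

View pics/side7.png

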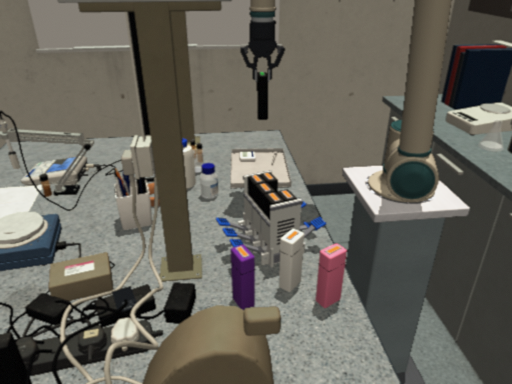

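View pics/wrist7.png

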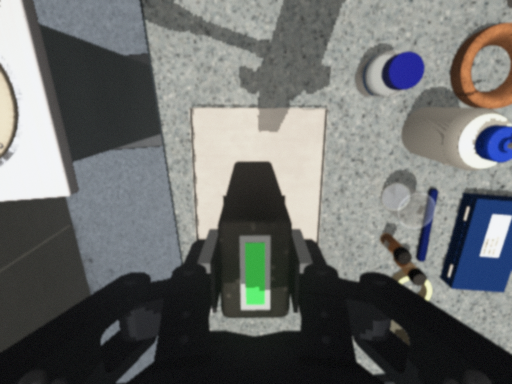

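The pack hangs upright over the empty half of the tray, with the timer and tweezers clear. I'll lower it.

Request:
servo_tool:
  increments:
    - {"slide": [0,0,0.015],"spin": 0}
    - {"slide": [0,0,0.03],"spin": 0}
    - {"slide": [0,0,0.035],"spin": 0}
    - {"slide": [0,0,0.035],"spin": 0}
    - {"slide": [0,0,0.035],"spin": 0}
    - {"slide": [0,0,0.025],"spin": 0}
    - {"slide": [0,0,0.015],"spin": 0}
    - {"slide": [0,0,0.007],"spin": 0}

```text
clock: 12.3
position: [0.4508, -0.1089, 0.1327]
ee_rot: [-0.001, 0.734, 0.679, -0.001]
contact_force: [-1.8, 0.4, -2.8]
width: 0.0309
```

Request:
servo_tool:
  increments:
    - {"slide": [0,0,0],"spin": 0}
    - {"slide": [0,0,0],"spin": 0}
    - {"slide": [0,0,0],"spin": 0}

```text
clock: 12.6
position: [0.4527, -0.1097, 0.1354]
ee_rot: [0.001, 0.734, 0.679, 0.001]
contact_force: [0.6, -0.0, -3.6]
width: 0.0305
```

```bash
python3 - <<'E'
from h import *
go([.451,-.11,.116])
b=eyes.get_image("side")
cv2.imwrite("pics/side8.png",cv2.resize(b[60:220,200:340],None,fx=3.7,fy=3.7,interpolation=2))
b=eyes.get_image("top")
cv2.imwrite("pics/top8.png",cv2.resize(b[140:290,250:400],None,fx=4,fy=4,interpolation=2))
E
```

```text
t 12.6 pos [ 0.4527 -0.1097  0.1354] xang 85.49 F [ 0.6 -0.  -3.6] w 0.0305 z [ 0.002 -0.001 -1.   ]
tool delta mm [-0.4 -1.7 19.4] n50 0.4
```

View pics/side8.png

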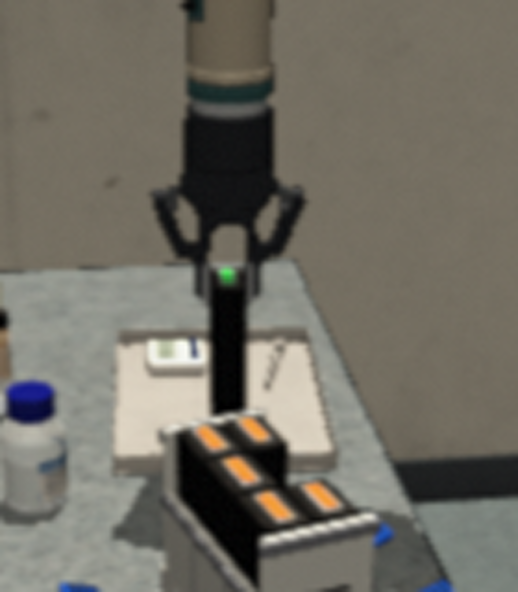

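View pics/top8.png

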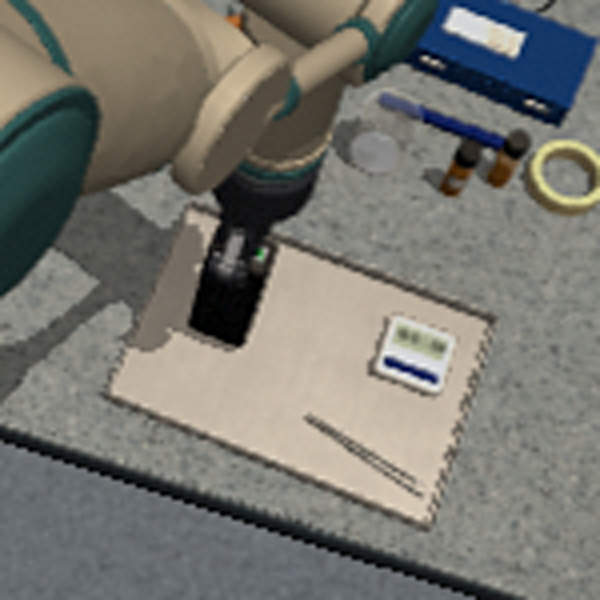

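Request:
servo_tool:
  increments:
    - {"slide": [0,0,0.005],"spin": 0}
    - {"slide": [0,0,0.005],"spin": 0}
    - {"slide": [0,0,0.003],"spin": 0}
    - {"slide": [0,0,0.002],"spin": 0}
    - {"slide": [0,0,0.001],"spin": 0}
    - {"slide": [0,0,0],"spin": 0}
    - {"slide": [0,0,0],"spin": 0}

```text
clock: 13.4
position: [0.4519, -0.1094, 0.1183]
ee_rot: [0.0, 0.734, 0.679, 0.0]
contact_force: [0.9, 0.5, -3.9]
width: 0.031
```

Request:
servo_tool:
  increments:
    - {"slide": [0,0,0.001],"spin": 0}
    - {"slide": [0,0,0.001],"spin": 0}
    - {"slide": [0,0,0],"spin": 0}

```text
clock: 13.7
position: [0.4519, -0.1094, 0.1165]
ee_rot: [0.0, 0.734, 0.679, 0.0]
contact_force: [-0.9, 0.1, -2.8]
width: 0.0304
```

Request:
servo_tool:
  increments:
    - {"slide": [0,0,0.0005],"spin": 0}
    - {"slide": [0,0,0.0005],"spin": 0}
    - {"slide": [0,0,0],"spin": 0}

```text
clock: 14.0
position: [0.452, -0.1094, 0.1164]
ee_rot: [0.0, 0.734, 0.679, 0.0]
contact_force: [-2.5, 0.5, 7.3]
width: 0.0308
```

It's standing on the tray (force went from −3 N to +7 N). I'll open partway.

Request:
servo_tool:
  increments:
    - {"slide": [0,0,-0.0005],"spin": 0}
    - {"slide": [0,0,0],"spin": 0}
    - {"slide": [0,0,0],"spin": 0}
    - {"slide": [0,0,0],"spin": 0}
    - {"slide": [0,0,0],"spin": 0}
  hand: 0.7

```text
clock: 14.5
position: [0.4518, -0.1094, 0.1157]
ee_rot: [-0.0, 0.734, 0.679, 0.0]
contact_force: [-0.5, -0.5, -0.3]
width: 0.0598
```

```bash
python3 - <<'E'
from h import *
go([.451,-.11,.25])
cv2.imwrite("pics/wrist9.png",eyes.get_image("wrist"))
E
```

```text
t 14.5 pos [ 0.4518 -0.1094  0.1157] xang 85.48 F [-0.5 -0.5 -0.3] w 0.0598 z [-0.  0. -1.]
tool delta mm [  -0.7   -0.8 -134.3] n50 2.7
```

View pics/wrist9.png

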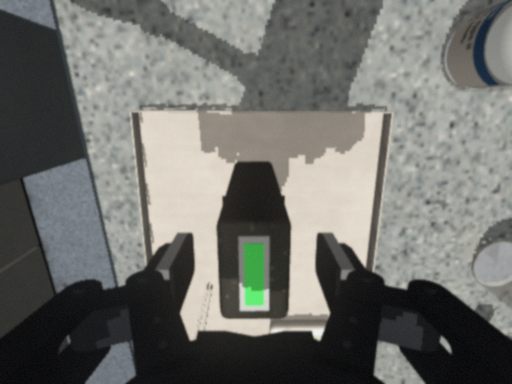

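The fingers are clear on both sides, so I'll rise straight up.

Request:
servo_tool:
  increments:
    - {"slide": [0,0,-0.01],"spin": 0}
    - {"slide": [0,0,-0.02],"spin": 0}
    - {"slide": [0,0,-0.03],"spin": 0}
    - {"slide": [0,0,-0.04],"spin": 0}
    - {"slide": [0,0,-0.04],"spin": 0}
    - {"slide": [0,0,-0.03],"spin": 0}
    - {"slide": [0,0,0],"spin": 0}
    - {"slide": [0,0,0],"spin": 0}

```text
clock: 15.35
position: [0.4519, -0.1094, 0.2868]
ee_rot: [0.001, 0.734, 0.679, 0.0]
contact_force: [-0.9, -0.3, -0.8]
width: 0.0599
```

```bash
python3 - <<'E'
from h import *
go([.451,-.11,.28])
b=eyes.get_image("side")
cv2.imwrite("pics/side10.png",cv2.resize(b[110:290,190:350],None,fx=3.3,fy=3.3,interpolation=2))
b=eyes.get_image("top")
cv2.imwrite("pics/top10.png",cv2.resize(b[130:290,150:400],None,fx=3.2,fy=3.2,interpolation=2))
E
```

```text
t 15.35 pos [ 0.4519 -0.1094  0.2868] xang 85.49 F [-0.9 -0.3 -0.8] w 0.0599 z [ 0.002 -0.001 -1.   ]
tool delta mm [-0.6 -0.9  6.8] n50 0.1
```

View pics/side10.png

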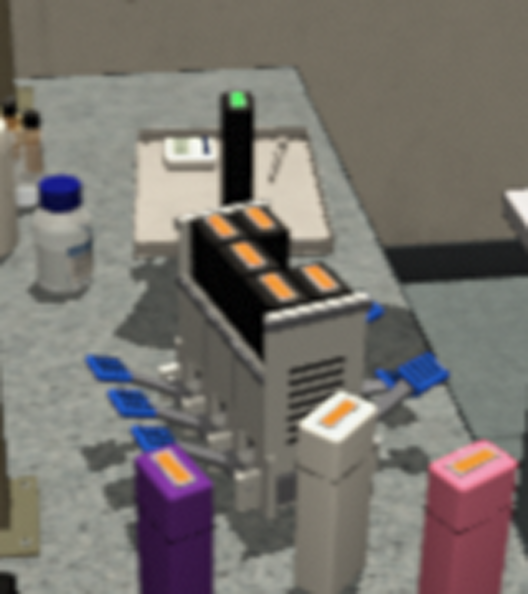

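View pics/top10.png

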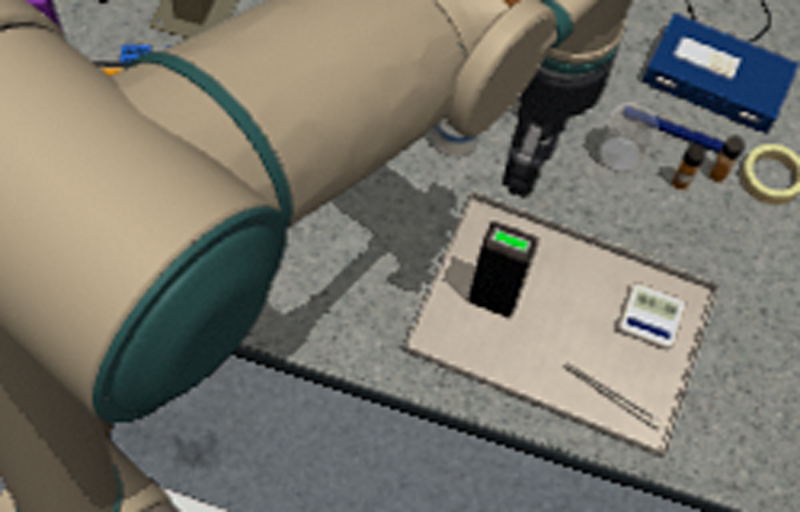

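The green pack stands upright on the empty half of the tray. The timer, tweezers and bottle haven't moved. I'll check the lamp heights of the other packs, then hand in.

```bash
python3 - <<'E'
from h import *
b=eyes.get_image("side");h=cv2.cvtColor(b,cv2.COLOR_BGR2HSV)
m=cv2.inRange(h,(5,150,120),(22,255,255));m[:165]=0;m[205:]=0;m[:,:240]=0;m[:,302:]=0
k,_,st,ce=cv2.connectedComponentsWithStats(m);print(ce[1:].round(1))
print(np.array([proj('side',cw(x,y,.175))[0] for x,y in((-.016,-.051),(.016,-.051),(.016,0),(-.016,.051),(.016,.051))]).round(1))
manip.sign_off()
E
```

```text
[[268.4 175.3]
 [256.2 177.8]
 [264.6 186.3]
 [286.5 193.4]
 [273.7 196.3]]
[[268.2 175.4]
 [256.5 177.7]
 [264.9 186.6]
 [286.3 193.7]
 [273.9 196.4]]
the job is handed in; nothing more can be done
```

The charged pack is out of the charger and standing upright on the empty half of the steel tray, and the job is handed in. It took about 15.4 s on the robot's clock, against the 51 s limit.

- **Ejecting:** The green-lamp pack was in the middle of the front row, so I pushed pad_b down with the shut fingers until it hit its stop. The force rose to about 25 N there, and the lamp position in the side camera fitted a 28 mm rise. I then backed off and released the pedal.
- **Lifting and placing:** I gripped the pack across its 32 mm thickness with 60 N, lifted it straight out and carried it to the tray. It was lowered in steps of 1 mm or less at the end. Touchdown read about 7 N at the wrist, roughly 10 N more than with the pack hanging. I opened the hand and raised it clear.

**Last checks:**
- The five orange lamps in the charger are within 0.3 px of their first positions, so those packs are still seated.
- The timer, tweezers and bottle look unmoved in the images; I checked these by eye only.
- The hand is well above the pack and touching nothing.
- No check failed or disagreed.

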